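Put the burners of the gas hob back together

ROBOT

A 6-joint arm with a two-finger parallel gripper is mounted at the origin on the work surface. World frame = base frame: x ahead of the robot, y to its left, z up, the work surface at z = 0. Lengths are in mm, angles in degrees, forces in N, time in s.
With the tool pointing down it reaches from about 275 to 750 mm from the base axis. Payload 10.2 kg.
Tool frame: the origin (TCP) lies midway between the tips of the shut fingers; the grasp point (between the pads) lies 19 mm behind it; z points along the fingers, y is the line along which they close (so a half turn about z gives the same grasp; the last joint's range is limited). The gripper opens to 88 mm and grips with 3 to 60 N. Pads are 18 mm wide; open, the fingers measure 123 mm over their backs; the gripper's body (75 mm by 187 mm) begins 45 mm behind the grasp point.
Start: joints at [-82.3, 17.928, 85.812, -0, 76.261, -12.8], TCP at [183.85, -491.762, 238.72] pointing down, gripper open.
Joint ranges: [-168.41, 168.41], [-55.51, 124.54], [10.69, 146.95], [-70.63, 250.63], [1, 178], [-165.06, 165.06]. Speed limits (degrees/s): [136.94, 136.94, 172.46, 180, 180, 180].

INTERFACE

Orientations are given as a 3x3 rotation matrix whose columns are the frame's x, y, z axes.
In Python, from rig import monitor, optics, hand_in gives the robot as it stands.
- The arm moves only by the tool play_rows, never from a script. Its arguments are lists of equal length, an entry for each row: "dp": the shift along the tool's x, y, z in m, a list of three; "yaw": the turn about the tool's z in rad; "gripper": the opening, from 0 (shut) to 1 (fully open). A call has 1 to 12 rows; each row shifts and turns the commanded pose from where the row before left it, along the tool's axes as they then stand; what a row does not reach is not made up. A row lasts 1/10 s, in which the tool goes at most 50 mm and 8.59 degrees, less where a joint would pass 70% of its speed; a pose out of reach is approached as far as the arm can. A call with a gripper value outside its range is refused whole. The fingers move at their own pace and stop on an object; "squeeze" is the grip in N (left out, the last holds). Time passes only in rows, so rows that do not move let the fingers close. It gives the time, the measured TCP pose, the force, the opening and the grip force at its end, in the units of the state.
- monitor.get_obs(): the state, without advancing time (a new reading comes with each control period).
- optics.capture(name): name is "side" or "top" or "wrist"; returns (picture, depth): 480x640x3 uint8, red, green, blue; 480x640 float32, mm along the optical axis (not along the pixel's ray), 0 where there is no reading.
- optics.camera_model(name): a dict with "vfov" (degrees; the focal length in pixels is half the picture's height over the tangent of half this angle, whatever the lens; pixels are square), "cx", "cy" (the principal point, pixels), "k1" (the pictures are not rectified: a ray, as slopes to the right and down, at radius r is drawn at 1 + k1 r^2 times it, then the intrinsics apply), "cam_to_world" (4x4, takes a point from camera to world coordinates). Camera axes: x right, y down, z forward; pixel columns grow to the right and rows downward; lengths in mm; the calibration is good to about 2 mm. A picture is of the moment at which its call begins: read the wrist's pose just before it. camera_model takes no time and is no camera call; for the wrist camera it gives the pose at the moment of the call.
- hand_in(): hands the job in; it is judged then, once.
The state is a dict: "clock": time; "joint_positions": joint angles; "qd": joint speeds; "effort": joint torques, N m; "ee_pos": TCP position; "tcp_rot": TCP orientation; "force": force on the tool from outside, world axes, zero at the start; "wrist_torque": the same for the moment, N m; "width": finger opening in mm; "grasp_force": force on a finger pad.
Only numpy, scipy, OpenCV 4.12 (cv2) and the standard library are available. Lean on these libraries where they do the work, as an engineer would, in place of code of your own. Each camera call takes 0.05 s, during which the arm holds its last target. There are 200 camera calls.

TASK

The parts of the gas hob have been washed and lie about on the counter. Put both burners back together: seat the large crown in the large burner cup and the small crown in the small one, then lay the matching black cap on each crown, everything properly home and level. Set the parts down gently rather than letting them drop, and do not knock over the oil bottle or the dark bottle.

Things in the scene. Friction and masses are not known exactly. Their poses are not given: they have to be found in the camera images.
- large_crown_mid (a point): Large crown: bright aluminium, dark flame slots round its side, upright on the counter, 26 mm high, 160 g. Head a cylinder 59 mm wide, 16 mm high; under it a 10 mm skirt tapering 43 to 37 mm. Round recess in the top 40 mm wide, 12 deep. Point: on the axis half-way up, 13 mm above the foot. z up, yaw free. Home: skirt in the large cup, head on its rim, point 3 mm above the rim.
- small_crown_mid (a point): Small crown: bright aluminium, dark flame slots round its side, upright on the counter, 26 mm high, 90 g. Head a cylinder 43 mm wide, 16 mm high; under it a 10 mm skirt tapering 28 to 22 mm. Round recess in the top 27 mm wide, 12 deep. Point: on the axis half-way up, 13 mm above the foot. z up, yaw free. Home: skirt in the small cup, head on its rim, point 3 mm above the rim.
- large_cap_mid (a point): Large cap: glossy black disc 66 mm wide, 7 mm thick, over a central boss 5 mm high tapering 33 to 26 mm wide; 12 mm high in all, 120 g, lying boss down on the counter. Point: on the axis half-way up, 6 mm above the foot of the boss. z up, yaw free. Home: boss in the recess of the large crown, disc flat on the crown's top, point 17 mm above the rim of the large burner cup.
- small_cap_mid (a point): Small cap: glossy black disc 50 mm wide, 7 mm thick, over a central boss 5 mm high tapering 21 to 15 mm wide; 12 mm high in all, 70 g, lying boss down on the counter. Point: on the axis half-way up, 6 mm above the foot of the boss. z up, yaw free. Home: boss in the recess of the small crown, disc flat on the crown's top, point 17 mm above the rim of the small burner cup.
- large_burner_seat (a point): Large burner cup: open round aluminium cup fixed on the hob, 56 mm wide outside, bore 48 mm wide and 11 mm deep. Point: centre of its mouth, level with the rim, 14 mm above the hob plate, 22 mm above the counter. A flange 3 mm high, 66 mm wide, surrounds its foot. z up. The two cups are 220 mm apart along the hob; which is nearer the robot changes.
- small_burner_seat (a point): Small burner cup: open round aluminium cup fixed on the hob, 40 mm wide outside, bore 33 mm wide and 11 mm deep. Point: centre of its mouth, level with the rim, 14 mm above the hob plate, 22 mm above the counter. A flange 3 mm high, 50 mm wide, surrounds its foot. z up. The two cups are 220 mm apart along the hob; which is nearer the robot changes.
- hob: Gas hob: steel plate 520 by 290 mm, 8 mm thick, fixed on the counter; the loose crowns and caps lie 215 mm or more left and right of its middle line. Origin: at counter level on its middle line, half-way between the burner cups (at x = +110 and -110 mm). x along its length towards two black knobs (x = 258, y = +60 and -60 mm, up to 32 mm above the counter); the plate spans x = -205 to 315 mm. z up.
- oil_bottle: Bottle of yellow cooking oil with a yellow cap, 80 mm in diameter and 235 mm high, standing loose on the counter to the robot's left. The origin is the centre of its underside, z points up. Not to be knocked over.
- dark_bottle: Dark blue bottle with a yellow cap and a red label, 76 mm in diameter and 205 mm high, standing loose on the counter to the robot's left. The origin is the centre of its underside, z points up. Not to be knocked over.
There are look-alikes about, which are no part of the job. Leave any orange or red look-alike of the part that bears large_crown_mid alone. Leave any pink look-alike of the part that bears large_cap_mid alone.

How it is judged (in metres and radians):
On the way, in this order (a step that is already met when the one before it is completed fails the run):
1. both crowns are seated in their own burner cups (horizontal distance between large_crown_mid and large_burner_seat below 0.006 m and z of large_crown_mid in the frame of large_burner_seat between 0.0005 and 0.0055 m and angle between each of large_crown_mid, small_crown_mid's own z axis and vertical below 0.07 rad and linear speed of each of large_crown, small_crown below 0.02 m/s and horizontal distance between small_crown_mid and small_burner_seat below 0.006 m and z of small_crown_mid in the frame of small_burner_seat between 0.0005 and 0.0055 m), for 0.2 s.
2. both caps lie on their own crowns (horizontal distance between large_cap_mid and large_burner_seat below 0.008 m and z of large_cap_mid in the frame of large_burner_seat between 0.0145 and 0.0195 m and angle between each of large_cap_mid, small_cap_mid's own z axis and vertical below 0.07 rad and linear speed of each of large_cap, small_cap below 0.02 m/s and horizontal distance between small_cap_mid and small_burner_seat below 0.008 m and z of small_cap_mid in the frame of small_burner_seat between 0.0145 and 0.0195 m), for 0.2 s.
At the end, for the whole second after the job is handed in: Each crown is seated in its own cup and each cap on its own crown (crown within 6 mm and cap within 8 mm of the cup's axis, height within 2.5 mm of fully home, tilted less than 0.07 rad), all released and at rest (all of step 1 and all of step 2 and contact force between the fingers and large_crown below 0.1 N and contact force between the fingers and large_cap below 0.1 N and contact force between the fingers and small_crown below 0.1 N and contact force between the fingers and small_cap below 0.1 N); the robot touches nothing.
It fails at once if the oil bottle or the dark bottle is knocked over (angle between any of oil_bottle, dark_bottle's own z axis and vertical above 0.5 rad).
It fails at once if a crown or cap is let fall (faster than 0.7 m/s while not held, as after a drop of 25 mm) ((linear speed of large_crown above 0.7 m/s and contact force between the fingers and large_crown below 0.1 N) or (linear speed of large_cap above 0.7 m/s and contact force between the fingers and large_cap below 0.1 N) or (linear speed of small_crown above 0.7 m/s and contact force between the fingers and small_crown below 0.1 N) or (linear speed of small_cap above 0.7 m/s and contact force between the fingers and small_cap below 0.1 N)).
It also fails if it takes over 112 s, if anything falls off the work surface, if the arm or the gripper's body presses on something with over 40 N, if the wrist force passes 120 N, or if a joint passes its speed limit or range.

## Working session

There is one attempt and no reset: what is moved stays moved. The work goes in short steps, Python scripts to look and compute and a tool call to move; the robot and the scene stay as the last step left them, time stands still between calls to the robot, and variables do not carry over. Pictures are saved under pics/ and viewed, at most 14 in all, crops included, and the job is handed in when it is done.

Besides the shell and the picture viewer there is one more tool, called as name(argument=value, ...), one argument or row to a line, values as JSON. play_rows: Moves the arm, as the interface text tells. Its arguments: {"type":"object","properties":{"dp":{"type":"array"},"yaw":{"type":"array"},"gripper":{"type":"array"},"squeeze":{"type":"number"}},"required":["dp","yaw","gripper"]}

```bash
ls; mkdir -p pics; cat > h.py <<'E'
import numpy as np, cv2
from rig import monitor, optics, hand_in
def K(m): 
    f=240/np.tan(np.radians(m["vfov"]/2)); return f,m["cx"],m["cy"],m["k1"],np.array(m["cam_to_world"])
def ray(m,u,v):
    f,cx,cy,k1,T=K(m); d=np.array([(u-cx)/f,(v-cy)/f]); s=d.copy()
    for _ in range(30): s=d/(1+k1*(s@s))
    return T[:3,3],T[:3,:3]@np.array([s[0],s[1],1.])
def onplane(m,u,v,z):
    o,d=ray(m,u,v); return o+d*(z-o[2])/d[2]
def deproj(m,u,v,dep):
    o,d=ray(m,u,v); return o+d*dep
def proj(m,p):
    f,cx,cy,k1,T=K(m); q=T[:3,:3].T@(np.array(p)-T[:3,3]); s=q[:2]/q[2]; s=s*(1+k1*(s@s)); return s*f+[cx,cy]
E
python3 - <<'E'
from h import *
for n in("top","side"):
    p,d=optics.capture(n); cv2.imwrite(f"pics/{n}0.png",p[:,:,::-1]); np.save(n+"0.npy",d)
    m=optics.camera_model(n); print(n,m["vfov"],m["k1"],np.round(m["cam_to_world"],2).tolist())
s=monitor.get_obs(); print(s)
E
```

```text
pics
top 56.39637751875675 -0.08555386526645269 [[0.04, -0.98, 0.21, 328.51], [-1.0, -0.04, 0.01, 79.64], [-0.0, -0.21, -0.98, 999.21], [0.0, 0.0, 0.0, 1.0]]
side 47.03068863350005 -0.013089410639331198 [[-0.74, -0.37, 0.56, -188.97], [-0.67, 0.4, -0.63, 874.0], [0.01, -0.84, -0.55, 753.55], [0.0, 0.0, 0.0, 1.0]]
{'clock': 0.1, 'joint_positions': array([-8.23010043e+01,  1.79538762e+01,  8.58483704e+01, -4.61398659e-06,
        7.62607679e+01, -1.28003937e+01]), 'qd': array([ 0.0596365 , -0.03986351, -0.10794451,  0.01352154,  0.01397685,
       -0.02049205]), 'effort': array([ 3.46908877e-03, -4.02810180e+01, -2.52642792e+01,  6.96674245e-02,
        3.42533668e-02, -4.88629655e-05]), 'ee_pos': array([ 183.80836458, -491.54314486,  238.24784411]), 'tcp_rot': array([[ 9.36675933e-01,  3.50197337e-01, -1.47417766e-04],
       [ 3.50197283e-01, -9.36675331e-01,  1.08988537e-03],
       [ 2.43592369e-04, -1.07249470e-03, -9.99999395e-01]]), 'force': array([ 0.57640489,  0.59953092, -0.34049994]), 'wrist_torque': array([ 0.00736262, -0.01346111, -0.02499004]), 'grasp_force': 0.0, 'width': 88.3311738215543}
```

View pics/top0.png

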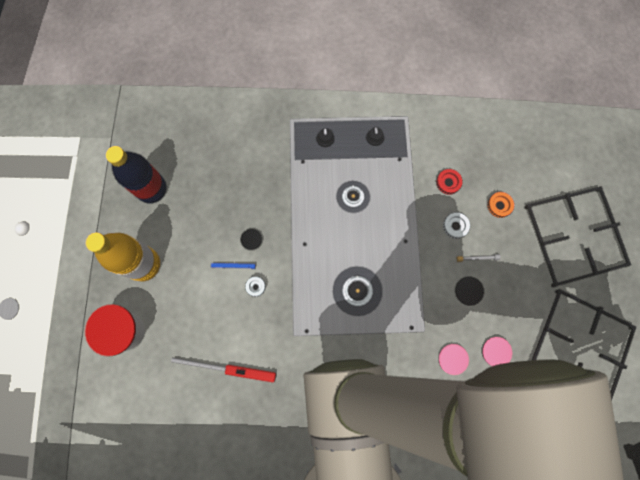

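View pics/side0.png

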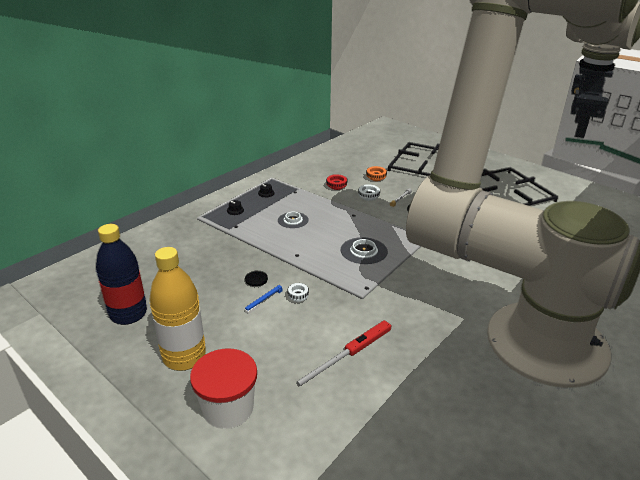

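Top view: aluminium large crown is at (457,225), with look-alikes red (449,181) and orange (501,204). The large cap is at (469,291), with look-alikes pink (454,359) and (497,351). The small crown is at (255,286) and the small cap at (251,239). The large cup is at (358,291) and the small cup at (353,196). Next I'll check the choice in one crop and take rough positions.

```bash
cat > t.py <<'E'
from h import *
im=cv2.imread("pics/top0.png"); d=np.load("top0.npy"); m=optics.camera_model("top")
a=cv2.resize(im[160:320,420:520],None,fx=3.6,fy=3.6,interpolation=cv2.INTER_CUBIC); b=cv2.resize(im[160:320,225:285],None,fx=3.6,fy=3.6,interpolation=cv2.INTER_CUBIC)
c=cv2.resize(im[160:320,325:390],None,fx=3.6,fy=3.6,interpolation=cv2.INTER_CUBIC)
cv2.imwrite("pics/crop0.png",np.hstack([b,c,a]))
g=im.max(2).astype(int); sat=im.max(2).astype(int)-im.min(2)
def blob(name,u,v,mask,z,r=22):
    sub=np.zeros_like(mask,np.uint8); sub[v-r:v+r,u-r:u+r]=mask[v-r:v+r,u-r:u+r]
    n,l,st,ce=cv2.connectedComponentsWithStats(sub,connectivity=8)
    i=1+np.argmax(st[1:,4]); cs,_=cv2.findContours((l==i).astype(np.uint8),cv2.RETR_EXTERNAL,cv2.CHAIN_APPROX_NONE)
    (cu,cv_),rad=cv2.minEnclosingCircle(cs[0]); e=cv2.fitEllipse(cs[0])
    p=onplane(m,e[0][0],e[0][1],z); dd=d[v-r:v+r,u-r:u+r]
    h=deproj(m,u,v,d[v,u])[2]
    print(name,np.round(e[0],1),"axes mm",np.round(np.array(e[1])*np.linalg.norm(p-m["cam_to_world"][:3,3])/K(m)[0],1),np.round(p,1),"z here",round(h,1))
blob("Lcap",469,291,g<45,12); blob("Scap",251,239,g<45,12)
blob("Lcrown",457,225,(g>150)&(sat<30),26); blob("Scrown",255,286,(g>170)&(sat<30),26)
blob("Lcup fl",358,291,g<110,11,32); blob("Scup fl",353,196,g<110,11,25)
blob("Lcup",358,291,g>185,22,18); blob("Scup",353,196,g>185,22,16)
E
python3 t.py
```

```text
Lcap [469.  290.7] axes mm [60.8 63.4] [ 457.4 -247.3   12. ] z here 13.3
Scap [246.7 238.8] axes mm [23.  35.4] [555.6 256.5  12. ] z here 13.0
Lcrown [465.6 224.1] axes mm [83.1 99.8] [ 607.3 -238.8   26. ] z here 17.8
Scrown [247.8 281.3] axes mm [45.6 79.3] [456.8 244.4  26. ] z here 14.2
Lcup fl [358.  292.5] axes mm [108.6 117.5] [444.1   1.2  11. ] z here 11.7
Scup fl [352.6 196.2] axes mm [70.3 74.1] [667.3  18.9  11. ] z here 13.1
Lcup [356.3 289.2] axes mm [49.7 56.9] [449.8   6.   22. ] z here 11.7
Scup [352.9 196.2] axes mm [44.1 46.8] [663.5  18.9  22. ] z here 13.1
```

View pics/crop0.png

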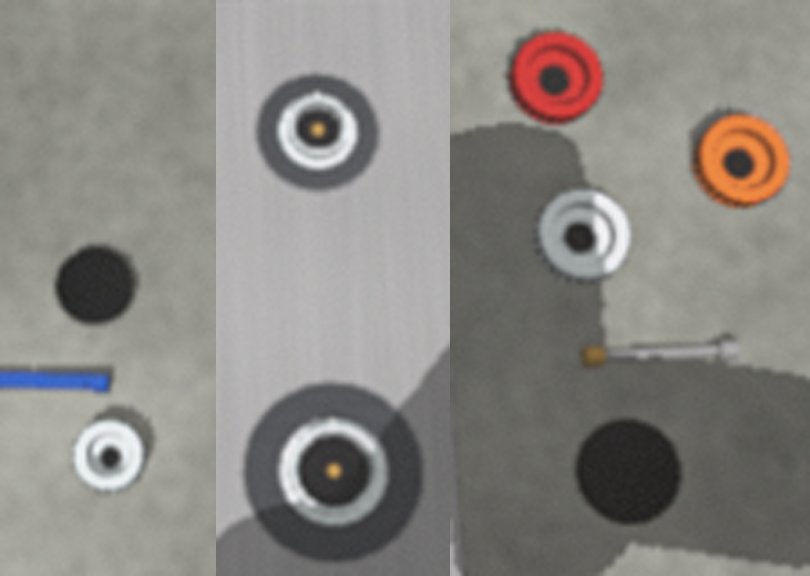

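The crop confirms the choice: the bright aluminium large crown is at (457,225), the small one at (255,286), and the red and orange ones are left alone. Next I'll work out the wrist camera offset and the first view.

```bash
cat >> h.py <<'E'
def go(x,y,z,R=None):
    "dp in tool axes from the measured pose to world x,y,z"
    s=monitor.get_obs(); R=s["tcp_rot"]; d=R.T@(np.array([x,y,z])-s["ee_pos"]); print("dp tool mm",np.round(d,1),"yawdeg",np.round(np.degrees(np.arctan2(R[1,0],R[0,0])),2),"pos",np.round(s["ee_pos"],1),"t",s["clock"])
E
python3 - <<'E'
from h import *
m=optics.camera_model("top")
for n,u,v,z in [("LC",457,225,26),("SC",255,286,26),("LP",469,291,12),("SP",251,239,12),("lcup",358,291,22),("scup",353,196,22),("red",449,181,26),("orange",501,204,26),("oil",150,275,0),("dark",155,195,0)]:
    print(n,np.round(onplane(m,u,v,z),0))
s=monitor.get_obs(); w=optics.camera_model("wrist"); T=w["cam_to_world"]
print(w["vfov"],w["k1"],np.round(s["tcp_rot"].T@(T[:3,3]-s["ee_pos"]),1)); print(np.round(s["tcp_rot"].T@T[:3,:3],3))
go(540,-230,220)
E
```

```text
LC [ 604. -219.   26.]
SC [447. 228.  26.]
LP [ 457. -247.   12.]
SP [555. 247.  12.]
lcup [446.   2.  22.]
scup [664.  19.  22.]
red [ 709. -203.   26.]
orange [ 659. -324.   26.]
oil [465. 475.   0.]
dark [656. 486.   0.]
71.2120613573775 -0.02119911548885651 [  75.1   -0.5 -144.8]
[[-0.001 -0.956 -0.292]
 [ 1.    -0.001 -0.001]
 [ 0.001 -0.292  0.956]]
dp tool mm [ 425.2 -120.2   18.5] yawdeg 20.5 pos [ 183.8 -491.5  238.2] t 0.1
```

play_rows(
  dp=[
    [0.036, -0.012, 0.005],
    [0.036, -0.012, 0.005],
    [0.036, -0.012, 0.005],
    [0.036, -0.012, 0.005],
    [0.036, -0.012, 0.005],
    [0.036, -0.012, 0.005],
    [0.036, -0.012, 0.005],
    [0.036, -0.012, 0.005],
    [0.036, -0.012, 0.005],
    [0.036, -0.012, 0.005],
    [0.036, -0.004, 0.005],
    [0.02, 0, 0.003],
  ],
  yaw=[0, 0, 0, 0, 0, 0, 0, 0, 0, 0, 0, 0],
  gripper=[1, 1, 1, 1, 1, 1, 1, 1, 1, 1, 1, 1],
  squeeze=25,
)

```text
clock: 1.3
ee_pos: [531.6, -228.0, 179.9]
tcp_rot: [[0.936, 0.352, -0.001], [0.352, -0.936, 0.001], [-0.0, -0.001, -1.0]]
force: [-0.0, -0.2, 0.2]
width: 88.3
grasp_force: 0.0
```

play_rows(
  dp=[
    [0, 0, 0],
    [0, 0, 0],
    [0, 0, 0],
    [0, 0, 0],
    [0, 0, 0],
  ],
  yaw=[0.12, 0.12, 0.118, 0, 0],
  gripper=[1, 1, 1, 1, 1],
)

```text
clock: 1.8
ee_pos: [530.0, -229.9, 180.5]
tcp_rot: [[1.0, 0.003, -0.0], [0.003, -1.0, 0.0], [-0.0, -0.0, -1.0]]
force: [-0.2, 0.3, 1.1]
width: 88.0
grasp_force: 0.0
```

```bash
cat >> h.py <<'E'
def snap(name):
    s=monitor.get_obs(); m=optics.camera_model("wrist"); p,d=optics.capture("wrist"); p=p[:,:,::-1].copy()
    cv2.imwrite(f"pics/{name}.png",p); np.savez(name+".npz",d=d,T=m["cam_to_world"]); return p,d,m
E
python3 - <<'E'
from h import *
go(600,-220,150); snap("w1")
E
```

```text
dp tool mm [70.  -9.7 30.5] yawdeg 0.17 pos [ 530.  -229.9  180.5] t 1.8
```

View pics/w1.png

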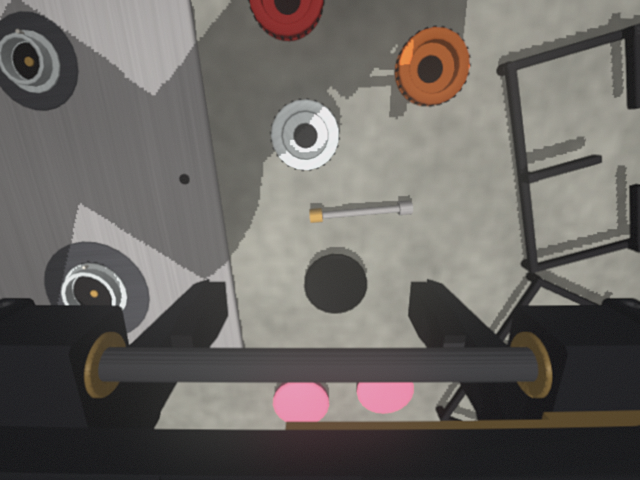

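Wrist view: the large crown is at (306,134), the large cap at (336,281), the small cup at (28,62) and the large cup at (95,291). I'll measure each from the depth map, selecting by height, and fit circles in world xy.

```bash
cat >> h.py <<'E'
def zmap(d,m):
    f,cx,cy,k1,T=K(m); v,u=np.mgrid[:480,:640]; a=np.stack([(u-cx)/f,(v-cy)/f],-1); s=a.copy()
    for _ in range(10): s=a/(1+k1*(s**2).sum(-1,keepdims=True))
    c=np.concatenate([s*d[...,None],d[...,None]],-1); return c@T[:3,:3].T+T[:3,3]
def disc(P,d,c,z0,z1,r,m,zp,label="",bore=False):
    "outer circle of pixels at height z0..z1 within r mm of c; edge rays cast onto plane zp; bore=True fits the inner edge"
    M=((P[...,2]>z0)&(P[...,2]<z1)&(d>0)&(np.hypot(P[...,0]-c[0],P[...,1]-c[1])<r)).astype(np.uint8)
    zs=np.median(P[...,2][M>0]); n,l,st,_=cv2.connectedComponentsWithStats(M); i=1+np.argmax(st[1:,4]); M=(l==i).astype(np.uint8)
    cs,h=cv2.findContours(M,cv2.RETR_CCOMP,cv2.CHAIN_APPROX_NONE)
    out=[]
    for lab,sel in (("outer",[k for k in range(len(cs)) if h[0][k][3]<0]),("inner",[k for k in range(len(cs)) if h[0][k][3]>=0])):
        if not sel: continue
        k=max(sel,key=lambda k:cv2.contourArea(cs[k])); 
        if len(cs[k])<8: continue
        q=np.array([onplane(m,u,v,zp)[:2] for u,v in cs[k][:,0]])
        A=np.c_[2*q,np.ones(len(q))]; w=np.ones(len(q),bool)
        for _ in range(5):
            x=np.linalg.lstsq(A[w],(q[w]**2).sum(1),rcond=None)[0]; R=np.sqrt(x[2]+x[0]**2+x[1]**2); e=abs(np.hypot(*(q-x[:2]).T)-R); w=e<max(1.,1.5*np.median(e))
        print(label,lab,"xy",np.round(x[:2],1),"diam",round(2*R,1),"res",round(np.median(e),2),"z med",round(zs,1),"n",len(q),w.sum())
E
cat > w.py <<'E'
from h import *
import sys
def load(n,):
    z=np.load(n+".npz"); m=optics.camera_model("wrist"); m["cam_to_world"]=z["T"]; return z["d"],m
if __name__=="__main__":
    d,m=load("w1"); P=zmap(d,m)
    print("counter z",np.median(P[150:250,430:500,2]),"hob",np.median(P[80:160,100:150,2]))
    disc(P,d,(604,-219),21,31,42,m,26,"LC"); disc(P,d,(457,-247),7,17,45,m,12,"LP")
    disc(P,d,(446,2),18,26,40,m,22,"lcup"); disc(P,d,(664,19),18,26,40,m,22,"scup")
    im=cv2.imread("pics/w1.png"); print(im[281,336],im[134,285])
E
python3 w.py; python3 - <<'E'
from h import *
m=optics.camera_model("top"); d=np.load("top0.npy"); P=zmap(d,m)
print("top: counter",np.median(P[300:330,200:240,2]))
for a in [((604,-219),21,31,42,26,"LC"),((457,-247),7,17,45,12,"LP"),((447,228),21,31,40,26,"SC"),((555,247),7,17,45,12,"SP"),((446,2),18,26,40,22,"lcup"),((664,19),18,26,40,22,"scup")]:
    disc(P,d,a[0],a[1],a[2],a[3],m,a[4],a[5])
E
```

```text
counter z -1.3114857701790186 hob 6.98913346933054
LC outer xy [ 604.8 -217.7] diam 58.0 res 0.43 z med 24.6 n 233 222
LC inner xy [ 604.7 -217.8] diam 39.9 res 0.18 z med 24.6 n 134 134
LP outer xy [ 458.5 -246.9] diam 64.6 res 0.28 z med 10.7 n 172 171
lcup outer xy [449.1   1.3] diam 52.9 res 1.75 z med 20.6 n 186 140
scup outer xy [666.4  17.5] diam 39.2 res 0.39 z med 20.5 n 150 132
scup inner xy [666.5  17.7] diam 31.8 res 0.4 z med 20.5 n 126 117
[54 57 57] [160 161 158]
top: counter -0.16252123795527496
LC outer xy [ 604.5 -218. ] diam 57.1 res 0.56 z med 25.6 n 78 58
LC inner xy [ 604.7 -217.7] diam 39.9 res 0.44 z med 25.6 n 48 37
LP outer xy [ 457.9 -248.1] diam 65.4 res 0.61 z med 11.8 n 85 64
SC outer xy [448.2 228.3] diam 41.5 res 0.66 z med 25.7 n 56 40
SC inner xy [447.9 228.4] diam 28.1 res 0.46 z med 25.7 n 35 32
SP outer xy [554.9 247.5] diam 48.0 res 0.52 z med 11.5 n 60 48
lcup outer xy [449.9   2.2] diam 53.8 res 0.6 z med 21.9 n 71 58
lcup inner xy [449.4   2.2] diam 49.3 res 0.57 z med 21.9 n 63 56
scup outer xy [666.8  17.8] diam 36.9 res 0.95 z med 20.9 n 86 67
```

play_rows(
  dp=[
    [0.025, -0.004, 0.02],
    [0.025, -0.004, 0.03],
    [0.025, -0.004, 0.03],
    [0, 0, 0.03],
    [0, 0, 0.03],
    [0, 0, 0.02],
    [0, 0, 0.01],
    [0, 0, 0],
    [0, 0, 0],
  ],
  yaw=[0, 0, 0, 0, 0, 0, 0, 0, 0],
  gripper=[1, 1, 1, 1, 1, 1, 1, 1, 1],
)

```text
clock: 2.75
ee_pos: [605.6, -218.3, 11.8]
tcp_rot: [[1.0, 0.0, 0.001], [0.0, -1.0, -0.001], [0.001, 0.001, -1.0]]
force: [-0.2, -0.1, 0.3]
width: 88.0
grasp_force: 0.0
```

```bash
python3 - <<'E'
from h import *
go(604.7,-217.8,3)
E
```

```text
dp tool mm [-0.9 -0.5  8.8] yawdeg 0.02 pos [ 605.6 -218.3   11.8] t 2.75
```

play_rows(
  dp=[
    [-0.0007, 0, 0.0085],
    [0, 0, 0],
    [0, 0, 0],
    [0, 0, 0],
    [0, 0, 0],
    [0, 0, 0],
    [0, 0, 0],
    [0, 0, 0],
  ],
  yaw=[0, 0, 0, 0, 0, 0, 0, 0],
  gripper=[1, 1, 0.6, 0.5, 0.5, 0.5, 0.5, 0.5],
)

```text
clock: 3.55
ee_pos: [604.5, -218.0, 2.4]
tcp_rot: [[1.0, -0.0, 0.0], [-0.0, -1.0, -0.0], [0.0, 0.0, -1.0]]
force: [0.6, 0.3, 1.6]
width: 58.7
grasp_force: 25.0
```

play_rows(
  dp=[
    [0, 0, -0.02],
    [0, 0, -0.03],
    [-0.01, -0.015, -0.035],
    [-0.025, -0.03, -0.035],
    [-0.03, -0.035, -0.03],
    [-0.03, -0.035, 0],
    [-0.03, -0.03, 0],
    [-0.025, -0.015, 0],
    [-0.005, 0, 0],
    [0, 0, 0],
    [0, 0, 0],
  ],
  yaw=[0, 0, 0, 0, 0, 0, 0, 0, 0, 0, 0],
  gripper=[0.5, 0.5, 0.5, 0.5, 0.5, 0.5, 0.5, 0.5, 0.5, 0.5, 0.5],
)

```text
clock: 4.65
ee_pos: [454.1, -63.2, 148.0]
tcp_rot: [[1.0, -0.001, 0.001], [-0.001, -1.0, -0.0], [0.001, 0.0, -1.0]]
force: [0.6, 0.0, -2.5]
width: 58.5
grasp_force: 25.0
```

```bash
python3 - <<'E'
from h import *
s=monitor.get_obs(); p,d,m=snap("w2"); P=zmap(d,m); e=s["ee_pos"]
go(449.5,2,80); print("zbias hob",[np.round(P[r,c].tolist(),1) for r,c in((150,150),(200,100))])
t=e[2]-2.4
disc(P,d,e[:2],t+19,t+31,42,m,t+26,"held")
disc(P,d,(449.5,2),17,26,40,m,22,"lcup"); disc(P,d,(666.6,17.6),17,26,30,m,22,"scup")
E
```

```text
dp tool mm [ -4.7 -65.2  67.8] yawdeg -0.05 pos [454.1 -63.2 147.8] t 4.7
zbias hob [array([518.1,  76.2,   8. ]), array([476.3, 126.3,   7.8])]
held outer xy [455.  -62.7] diam 62.8 res 4.16 z med 170.2 n 741 407
lcup outer xy [448.2   3.7] diam 54.7 res 0.27 z med 20.6 n 184 184
lcup inner xy [448.4   3.5] diam 47.1 res 0.22 z med 20.6 n 161 161
  return _methods._mean(a, axis=axis, dtype=dtype,
  ret = ret.dtype.type(ret / rcount)
Traceback (most recent call last):
  File "h.py", line 28, in disc
    zs=np.median(P[...,2][M>0]); n,l,st,_=cv2.connectedComponentsWithStats(M); i=1+np.argmax(st[1:,4]); M=(l==i).astype(np.uint8)
                                                                                   ~~~~~~~~~^^^^^^^^^^
ValueError: attempt to get argmax of an empty sequence
```

View pics/w2.png

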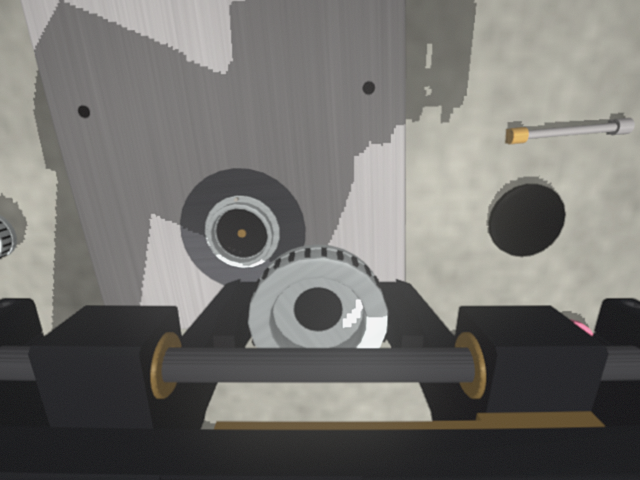

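Held crown is centred in the fingers at (318,310), and the large cup at (242,232) measures about (448.6, 3.0). Moving over it.

play_rows(
  dp=[
    [-0.0025, -0.03, 0.02],
    [-0.0028, -0.03, 0.03],
    [0, -0.006, 0.03],
    [0, 0, 0.02],
    [0, 0, 0.01],
    [0, 0, 0.006],
    [0, 0, 0],
    [0, 0, 0],
  ],
  yaw=[0, 0, 0, 0, 0, 0, 0, 0],
  gripper=[0.5, 0.5, 0.5, 0.5, 0.5, 0.5, 0.5, 0.5],
)

```text
clock: 5.5
ee_pos: [448.7, 3.1, 32.5]
tcp_rot: [[1.0, -0.001, 0.001], [-0.001, -1.0, -0.0], [0.001, 0.0, -1.0]]
force: [0.2, -0.5, -1.2]
width: 58.6
grasp_force: 25.0
```

```bash
python3 - <<'E'
from h import *
go(448.6,3,14.4)
E
```

```text
dp tool mm [-0.1  0.1 18.1] yawdeg -0.04 pos [448.7   3.1  32.5] t 5.5
```

play_rows(
  dp=[
    [0, 0, 0.004],
    [0, 0, 0.004],
    [0, 0, 0.003],
    [0, 0, 0],
  ],
  yaw=[0, 0, 0, 0],
  gripper=[0.5, 0.5, 0.5, 0.5],
)

```text
clock: 5.9
ee_pos: [447.8, 3.6, 20.5]
tcp_rot: [[1.0, -0.0, -0.001], [-0.0, -1.0, 0.0], [-0.001, -0.0, -1.0]]
force: [0.9, -1.1, -1.7]
width: 58.5
grasp_force: 25.0
```

play_rows(
  dp=[
    [0, 0, 0.003],
    [0, 0, 0.003],
    [0, 0, 0],
  ],
  yaw=[0, 0, 0],
  gripper=[0.5, 0.5, 0.5],
)

```text
clock: 6.2
ee_pos: [448.0, 3.5, 14.6]
tcp_rot: [[1.0, -0.0, -0.0], [-0.0, -1.0, 0.0], [-0.0, -0.0, -1.0]]
force: [-0.1, 0.1, -1.1]
width: 58.5
grasp_force: 25.0
```

play_rows(
  dp=[
    [0, 0, 0.0006],
    [0, 0, 0],
    [0, 0, 0],
    [0, 0, 0],
    [0, 0, 0],
    [0, 0, -0.02],
    [0, 0, -0.03],
    [0, 0, -0.04],
    [0, 0, -0.03],
    [-0.02, 0, -0.02],
    [0, 0, 0],
    [0, 0, 0],
  ],
  yaw=[0, 0, 0, 0, 0, 0, 0, 0, 0, 0, 0, 0],
  gripper=[0.5, 0.7, 0.8, 0.9, 0.9, 0.9, 1, 1, 1, 1, 1, 1],
)

```text
clock: 7.4
ee_pos: [428.1, 3.5, 154.0]
tcp_rot: [[1.0, -0.0, 0.0], [-0.0, -1.0, -0.0], [0.0, 0.0, -1.0]]
force: [-0.9, 0.0, -0.5]
width: 88.4
grasp_force: 0.0
```

```bash
python3 - <<'E'
from h import *
s=monitor.get_obs(); p,d,m=snap("w3"); P=zmap(d,m); print(s["ee_pos"],s["width"])
disc(P,d,(448.4,3.2),32,42,42,m,38,"LC in cup"); 
try: disc(P,d,(448.2,228),20,31,35,m,26,"SC")
except Exception: print("no")
try: disc(P,d,(666.6,17.6),17,26,30,m,22,"scup")
except Exception: print("no")
try: disc(P,d,(555,247.5),7,17,35,m,12,"SP")
except Exception: print("no")
E
```

```text
[428.10086793   3.50054632 154.02937193] 88.39843916862283
LC in cup outer xy [449.    4.3] diam 57.9 res 0.46 z med 36.6 n 242 226
LC in cup inner xy [449.1   4.3] diam 39.3 res 0.2 z med 36.6 n 142 142
SC outer xy [446.7 227.1] diam 43.7 res 0.5 z med 24.5 n 165 141
SC inner xy [446.6 226.7] diam 24.9 res 0.38 z med 24.5 n 87 79
no
SP outer xy [553.8 244.8] diam 47.5 res 0.73 z med 10.7 n 191 121
  return _methods._mean(a, axis=axis, dtype=dtype,
  ret = ret.dtype.type(ret / rcount)
```

View pics/w3.png

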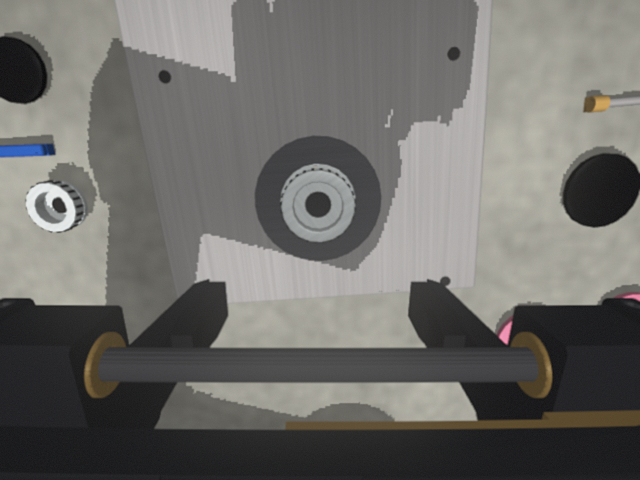

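Wrist view: the large crown sits flat in the large cup at (318,205), with its top at 36.6 measured (about 38 after the bias). Now the small crown.

play_rows(
  dp=[
    [0, -0.02, 0],
    [0, -0.035, 0],
    [0, -0.04, 0],
    [0, -0.04, 0],
    [0, -0.04, 0],
    [0, -0.03, 0],
    [0, -0.015, 0],
    [0, 0, 0],
    [0, 0, 0],
  ],
  yaw=[0, 0, 0, 0, 0, 0, 0, 0, 0],
  gripper=[1, 1, 1, 1, 1, 1, 1, 1, 1],
)

```text
clock: 8.35
ee_pos: [428.0, 223.2, 153.2]
tcp_rot: [[1.0, 0.0, -0.002], [0.0, -1.0, -0.001], [-0.002, 0.001, -1.0]]
force: [-0.8, -0.5, 0.6]
width: 88.5
grasp_force: 0.0
```

```bash
python3 - <<'E'
from h import *
s=monitor.get_obs(); p,d,m=snap("w4"); P=zmap(d,m)
disc(P,d,(447.5,227.5),20,31,35,m,26,"SC"); disc(P,d,(554.5,246),7,17,35,m,12,"SP")
go(447.5,227.5,3)
E
```

```text
SC outer xy [446.5 230.4] diam 42.2 res 0.46 z med 24.6 n 173 163
SC inner xy [446.7 230.4] diam 26.6 res 0.21 z med 24.6 n 90 90
SP outer xy [554.2 249.1] diam 48.2 res 0.19 z med 10.6 n 188 188
dp tool mm [ 19.6  -4.8 150.5] yawdeg -0.04 pos [428.1 222.8 153.5] t 8.4
```

play_rows(
  dp=[
    [0.0185, -0.0064, 0.02],
    [0, 0, 0.03],
    [0, 0, 0.03],
    [0, 0, 0.03],
    [0, 0, 0.02],
    [0, 0, 0.01],
    [0, 0, 0.0065],
    [0, 0, 0],
    [0, 0, 0],
  ],
  yaw=[0, 0, 0, 0, 0, 0, 0, 0, 0],
  gripper=[1, 1, 1, 1, 1, 1, 1, 1, 1],
)

```text
clock: 9.3
ee_pos: [447.1, 229.9, 8.5]
tcp_rot: [[1.0, -0.0, 0.001], [-0.0, -1.0, 0.0], [0.001, -0.0, -1.0]]
force: [0.3, -0.1, 0.3]
width: 88.4
grasp_force: 0.0
```

play_rows(
  dp=[
    [-0.0005, 0.0004, 0.0058],
    [0, 0, 0],
    [0, 0, 0],
    [0, 0, 0],
    [0, 0, 0],
    [0, 0, 0],
    [0, 0, 0],
    [0, 0, 0],
    [0, 0, 0],
  ],
  yaw=[0, 0, 0, 0, 0, 0, 0, 0, 0],
  gripper=[1, 0.7, 0.5, 0.35, 0.35, 0.35, 0.35, 0.35, 0.35],
)

```text
clock: 10.2
ee_pos: [446.1, 229.5, 2.0]
tcp_rot: [[1.0, -0.0, 0.0], [-0.0, -1.0, 0.0], [0.0, -0.0, -1.0]]
force: [-0.0, 0.4, 0.5]
width: 42.5
grasp_force: 25.0
```

play_rows(
  dp=[
    [0, 0, -0.02],
    [0, 0, -0.03],
    [0.01, 0.01, -0.035],
    [0.025, 0.02, -0.035],
    [0.03, 0.025, -0.02],
    [0.03, 0.025, 0],
    [0.03, 0.025, 0],
    [0.025, 0.025, 0],
    [0.01, 0.015, 0],
    [0, 0, 0],
    [0, 0, 0],
  ],
  yaw=[0, 0, 0, 0, 0, 0, 0, 0, 0, 0, 0],
  gripper=[0.35, 0.35, 0.35, 0.35, 0.35, 0.35, 0.35, 0.35, 0.35, 0.35, 0.35],
)

```text
clock: 11.3
ee_pos: [605.2, 85.1, 141.7]
tcp_rot: [[1.0, -0.0, -0.001], [-0.0, -1.0, 0.0], [-0.001, -0.0, -1.0]]
force: [0.6, -0.3, -0.4]
width: 42.1
grasp_force: 25.0
```

```bash
python3 - <<'E'
from h import *
s=monitor.get_obs(); p,d,m=snap("w5"); P=zmap(d,m)
disc(P,d,(666.6,17.6),16.5,26,30,m,22,"scup")
go(666,17,30)
E
```

```text
scup outer xy [667.   20.8] diam 38.9 res 0.2 z med 20.4 n 147 147
scup inner xy [667.  21.] diam 32.5 res 0.17 z med 20.4 n 125 125
dp tool mm [ 60.9  68.6 111.8] yawdeg 0.04 pos [605.1  85.5 141.9] t 11.35
```

View pics/w5.png

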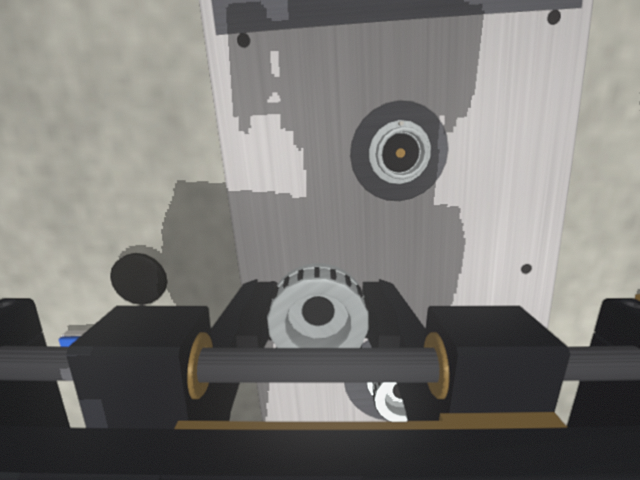

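Wrist view: the small cup at (401,153) is clear, and the held small crown is centred at (318,310). I'll look once more from nearly overhead to remove lateral bias.

play_rows(
  dp=[
    [0.015, 0.025, 0],
    [0.016, 0.026, 0],
    [0.01, 0.015, -0.012],
    [0, 0, 0],
    [0, 0, 0],
  ],
  yaw=[0, 0, 0, 0, 0],
  gripper=[0.35, 0.35, 0.35, 0.35, 0.35],
)

```text
clock: 11.85
ee_pos: [646.3, 19.9, 153.8]
tcp_rot: [[1.0, 0.001, -0.0], [0.001, -1.0, 0.0], [-0.0, -0.0, -1.0]]
force: [-0.9, 0.2, -0.4]
width: 42.2
grasp_force: 25.0
```

```bash
python3 - <<'E'
from h import *
s=monitor.get_obs(); p,d,m=snap("w6"); P=zmap(d,m)
disc(P,d,(666.6,20),16.5,26,30,m,22,"scup")
go(666.4,19.2,30)
E
```

```text
scup outer xy [667.3  20.2] diam 38.6 res 0.2 z med 20.6 n 132 132
scup inner xy [667.5  20.2] diam 32.5 res 0.2 z med 20.6 n 109 109
dp tool mm [ 20.4   1.  123.6] yawdeg 0.07 pos [646.1  20.1 153.6] t 11.9
```

play_rows(
  dp=[
    [0.0205, 0.0008, 0.02],
    [0, 0, 0.03],
    [0, 0, 0.03],
    [0, 0, 0.025],
    [0, 0, 0.01],
    [0, 0, 0.006],
    [0, 0, 0],
    [0, 0, 0],
  ],
  yaw=[0, 0, 0, 0, 0, 0, 0, 0],
  gripper=[0.35, 0.35, 0.35, 0.35, 0.35, 0.35, 0.35, 0.35],
)

```text
clock: 12.7
ee_pos: [668.0, 17.8, 34.3]
tcp_rot: [[1.0, 0.0, 0.002], [0.0, -1.0, -0.0], [0.002, 0.0, -1.0]]
force: [-0.0, -0.6, -1.3]
width: 42.4
grasp_force: 25.0
```

play_rows(
  dp=[
    [0, 0, 0.001],
    [0, 0, 0],
    [0, 0, 0],
  ],
  yaw=[0, 0, 0],
  gripper=[0.35, 0.35, 0.35],
)

```text
clock: 13.0
ee_pos: [667.7, 17.6, 32.4]
tcp_rot: [[1.0, -0.0, 0.001], [-0.0, -1.0, -0.0], [0.001, 0.0, -1.0]]
force: [-0.5, 0.1, -0.9]
width: 42.2
grasp_force: 25.0
```

play_rows(
  dp=[
    [-0.0008, -0.0016, 0],
    [0, 0, 0.004],
    [0, 0, 0.004],
    [0, 0, 0.003],
    [0, 0, 0],
  ],
  yaw=[0, 0, 0, 0, 0],
  gripper=[0.35, 0.35, 0.35, 0.35, 0.35],
)

```text
clock: 13.5
ee_pos: [666.4, 19.3, 20.2]
tcp_rot: [[1.0, -0.0, -0.001], [-0.0, -1.0, 0.0], [-0.001, -0.0, -1.0]]
force: [-0.5, -0.2, -0.9]
width: 42.3
grasp_force: 25.0
```

play_rows(
  dp=[
    [0, 0, 0.003],
    [0, 0, 0.003],
    [0, 0, 0],
  ],
  yaw=[0, 0, 0],
  gripper=[0.35, 0.35, 0.35],
)

```text
clock: 13.8
ee_pos: [666.5, 19.3, 14.4]
tcp_rot: [[1.0, -0.0, -0.001], [-0.0, -1.0, 0.0], [-0.001, -0.0, -1.0]]
force: [0.8, -0.1, -1.2]
width: 42.3
grasp_force: 25.0
```

play_rows(
  dp=[
    [0, 0, 0.0006],
    [0, 0, 0],
    [0, 0, 0],
    [0, 0, 0],
    [0, 0, 0],
    [0, 0, -0.02],
    [0, 0, -0.03],
    [0, 0, -0.04],
    [0, 0, -0.03],
    [-0.02, 0, -0.02],
    [0, 0, 0],
    [0, 0, 0],
  ],
  yaw=[0, 0, 0, 0, 0, 0, 0, 0, 0, 0, 0, 0],
  gripper=[0.35, 0.55, 0.7, 0.8, 0.8, 0.8, 1, 1, 1, 1, 1, 1],
)

```text
clock: 15.0
ee_pos: [646.7, 19.3, 154.3]
tcp_rot: [[1.0, -0.0, 0.0], [-0.0, -1.0, -0.0], [0.0, 0.0, -1.0]]
force: [0.0, -0.1, -0.7]
width: 88.5
grasp_force: 0.0
```

```bash
python3 - <<'E'
from h import *
s=monitor.get_obs(); p,d,m=snap("w7"); P=zmap(d,m)
disc(P,d,(667.3,20),31,42,32,m,38,"SC in cup")
go(535,248,155)
E
```

```text
SC in cup outer xy [667.2  20.1] diam 42.3 res 0.46 z med 36.5 n 178 166
SC in cup inner xy [667.5  20.1] diam 26.2 res 0.17 z med 36.5 n 92 92
dp tool mm [-111.7 -228.7   -1.4] yawdeg -0.02 pos [646.7  19.3 153.4] t 15.05
```

View pics/w7.png

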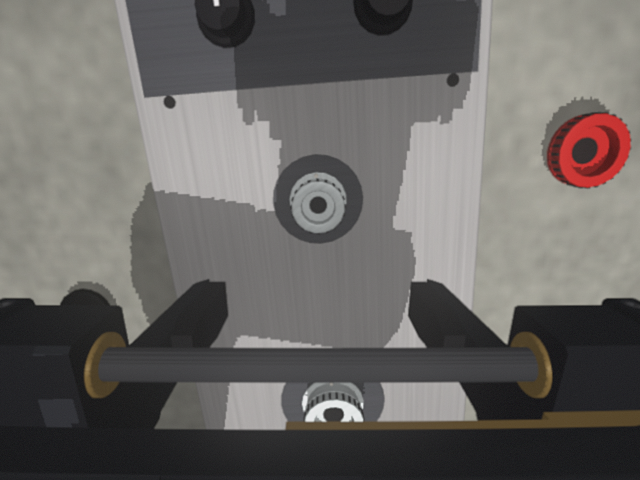

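Wrist view: the small crown is seated level in the small cup at (318,203) and concentric with it. Now the small cap.

play_rows(
  dp=[
    [-0.012, -0.02, 0],
    [-0.018, -0.035, 0],
    [-0.018, -0.04, 0],
    [-0.018, -0.04, 0],
    [-0.018, -0.04, 0],
    [-0.018, -0.035, 0],
    [-0.01, -0.019, 0],
    [0, 0, 0],
    [0, 0, 0],
  ],
  yaw=[0, 0, 0, 0, 0, 0, 0, 0, 0],
  gripper=[1, 1, 1, 1, 1, 1, 1, 1, 1],
)

```text
clock: 15.95
ee_pos: [535.0, 248.0, 153.4]
tcp_rot: [[1.0, 0.0, -0.001], [0.0, -1.0, -0.001], [-0.001, 0.001, -1.0]]
force: [-0.0, -0.3, -0.6]
width: 87.6
grasp_force: 0.0
```

```bash
python3 - <<'E'
from h import *
s=monitor.get_obs(); p,d,m=snap("w8"); P=zmap(d,m)
disc(P,d,(554.2,249),6.5,17,35,m,12,"SP")
go(553.2,248.5,2)
E
```

```text
SP outer xy [555.4 249.7] diam 48.4 res 0.23 z med 10.7 n 159 159
dp tool mm [ 18.1  -1.1 151.6] yawdeg -0.05 pos [535.3 247.5 153.6] t 16.0
```

play_rows(
  dp=[
    [0.0193, -0.0012, 0.02],
    [0, 0, 0.03],
    [0, 0, 0.03],
    [0, 0, 0.03],
    [0, 0, 0.02],
    [0, 0, 0.01],
    [0, 0, 0.0055],
    [0, 0, 0],
    [0, 0, 0],
    [0, 0, 0],
  ],
  yaw=[0, 0, 0, 0, 0, 0, 0, 0, 0, 0],
  gripper=[1, 1, 1, 1, 1, 1, 1, 1, 1, 1],
)

```text
clock: 17.0
ee_pos: [554.6, 249.6, 9.9]
tcp_rot: [[1.0, -0.0, 0.002], [-0.0, -1.0, 0.0], [0.002, -0.0, -1.0]]
force: [-0.7, 0.6, 0.8]
width: 88.2
grasp_force: 0.0
```

play_rows(
  dp=[
    [-0.0003, 0.0005, 0.0078],
    [0, 0, 0],
    [0, 0, 0],
    [0, 0, 0],
    [0, 0, 0],
    [0, 0, 0],
    [0, 0, 0],
    [0, 0, 0],
    [0, 0, 0],
  ],
  yaw=[0, 0, 0, 0, 0, 0, 0, 0, 0],
  gripper=[1, 0.8, 0.6, 0.5, 0.45, 0.45, 0.45, 0.45, 0.45],
)

```text
clock: 17.9
ee_pos: [553.8, 249.0, 1.1]
tcp_rot: [[1.0, -0.0, -0.0], [-0.0, -1.0, -0.0], [-0.0, 0.0, -1.0]]
force: [-0.2, 0.5, 0.8]
width: 48.2
grasp_force: 25.0
```

play_rows(
  dp=[
    [0, 0, -0.02],
    [0, 0, -0.03],
    [0, 0.01, -0.035],
    [0.012, 0.025, -0.035],
    [0.016, 0.035, -0.03],
    [0.016, 0.04, 0],
    [0.016, 0.04, 0],
    [0.016, 0.04, 0],
    [0.016, 0.03, 0],
    [0, 0.01, 0],
    [0, 0, 0],
    [0, 0, 0],
  ],
  yaw=[0, 0, 0, 0, 0, 0, 0, 0, 0, 0, 0, 0],
  gripper=[0.45, 0.45, 0.45, 0.45, 0.45, 0.45, 0.45, 0.45, 0.45, 0.45, 0.45, 0.45],
)

```text
clock: 19.1
ee_pos: [645.2, 20.1, 151.0]
tcp_rot: [[1.0, 0.001, -0.001], [0.001, -1.0, 0.0], [-0.001, -0.0, -1.0]]
force: [-0.4, 0.4, -0.8]
width: 48.5
grasp_force: 25.0
```

```bash
python3 - <<'E'
from h import *
s=monitor.get_obs(); p,d,m=snap("w9"); P=zmap(d,m)
disc(P,d,(667.3,20),31,42,32,m,38,"SC in cup")
t=s["ee_pos"][2]; 
g=p.max(2); M=(np.abs(P[...,2]-t-10)<12)&(abs(P[...,0]-s["ee_pos"][0])<26)&(abs(P[...,1]-s["ee_pos"][1])<14)
A=np.c_[P[M][:,:2],np.ones(M.sum())]; x=np.linalg.lstsq(A,P[M][:,2],rcond=None)[0]; print("held plane slope",x[:2].round(3),"z rel tip",np.median(P[M][:,2])-t,M.sum())
go(667,19.3,45)
E
```

```text
SC in cup outer xy [667.2  20. ] diam 42.2 res 0.4 z med 36.5 n 177 164
SC in cup inner xy [667.4  20. ] diam 26.3 res 0.19 z med 36.5 n 94 94
held plane slope [-0.026  0.002] z rel tip 9.64578450395939 5839
dp tool mm [ 21.8   1.2 106.1] yawdeg 0.07 pos [645.3  20.4 151.1] t 19.15
```

View pics/w9.png

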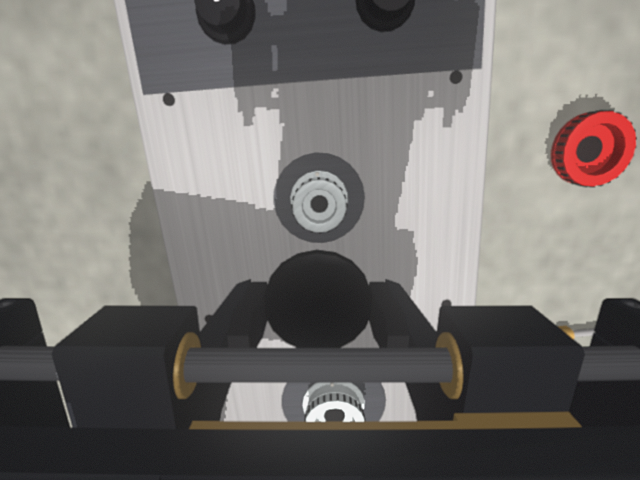

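Wrist view: the cap is held level at (318,300), with the crown in its cup at (319,203). Moving over it.

play_rows(
  dp=[
    [0.0203, 0.001, 0.02],
    [0, 0, 0.03],
    [0, 0, 0.03],
    [0, 0, 0.015],
    [0, 0, 0.007],
    [0, 0, 0],
    [0, 0, 0],
    [0, 0, 0],
  ],
  yaw=[0, 0, 0, 0, 0, 0, 0, 0],
  gripper=[0.45, 0.45, 0.45, 0.45, 0.45, 0.45, 0.45, 0.45],
)

```text
clock: 19.95
ee_pos: [666.7, 18.0, 50.6]
tcp_rot: [[1.0, -0.0, 0.002], [-0.0, -1.0, -0.0], [0.002, 0.0, -1.0]]
force: [-0.7, 0.7, -0.9]
width: 48.3
grasp_force: 25.0
```

play_rows(
  dp=[
    [-0.0008, -0.0013, 0.004],
    [0, 0, 0.004],
    [0, 0, 0.003],
    [0, 0, 0],
    [0, 0, 0],
  ],
  yaw=[0, 0, 0, 0, 0],
  gripper=[0.45, 0.45, 0.45, 0.45, 0.45],
)

```text
clock: 20.45
ee_pos: [665.2, 19.2, 38.0]
tcp_rot: [[1.0, -0.0, -0.0], [-0.0, -1.0, 0.0], [-0.0, -0.0, -1.0]]
force: [0.2, 0.0, -0.9]
width: 48.3
grasp_force: 25.0
```

play_rows(
  dp=[
    [0.0005, 0, 0.002],
    [0, 0, 0.0015],
    [0, 0, 0],
    [0, 0, 0],
  ],
  yaw=[0, 0, 0, 0],
  gripper=[0.45, 0.45, 0.45, 0.45],
)

```text
clock: 20.85
ee_pos: [665.7, 19.2, 34.5]
tcp_rot: [[1.0, -0.0, -0.0], [-0.0, -1.0, -0.0], [-0.0, 0.0, -1.0]]
force: [-0.2, -0.1, -1.1]
width: 48.3
grasp_force: 25.0
```

play_rows(
  dp=[
    [0, 0, 0.0004],
    [0, 0, 0],
    [0, 0, 0],
    [0, 0, 0],
    [0, 0, 0],
    [0, 0, -0.02],
    [0, 0, -0.03],
    [0, 0, -0.04],
    [-0.01, 0, -0.03],
    [-0.01, 0, 0],
    [0, 0, 0],
    [0, 0, 0],
  ],
  yaw=[0, 0, 0, 0, 0, 0, 0, 0, 0, 0, 0, 0],
  gripper=[0.45, 0.6, 0.75, 0.85, 0.85, 0.85, 1, 1, 1, 1, 1, 1],
)

```text
clock: 22.05
ee_pos: [645.6, 19.3, 153.7]
tcp_rot: [[1.0, -0.0, -0.001], [-0.0, -1.0, 0.0], [-0.001, -0.0, -1.0]]
force: [-0.5, -0.5, -0.1]
width: 88.0
grasp_force: 0.0
```

```bash
python3 - <<'E'
from h import *
s=monitor.get_obs(); p,d,m=snap("w10"); P=zmap(d,m)
disc(P,d,(667.3,20),36,52,36,m,45,"SP on crown")
M=np.hypot(P[...,0]-667,P[...,1]-20)<20
A=np.c_[P[M][:,:2]-[667,20],np.ones(M.sum())]; x=np.linalg.lstsq(A,P[M][:,2],rcond=None)[0]; print("plane slope",x.round(3))
go(440,-246,155)
E
```

```text
SP on crown outer xy [667.6  20. ] diam 48.7 res 0.15 z med 43.7 n 178 178
plane slope [ 1.01400e+00 -4.40000e-02  2.25507e+02]
dp tool mm [-205.7  265.3   -1.4] yawdeg -0.02 pos [645.7  19.3 153.4] t 22.1
```

play_rows(
  dp=[
    [-0.015, 0.02, 0],
    [-0.025, 0.035, 0],
    [-0.03, 0.04, 0],
    [-0.03, 0.04, 0],
    [-0.03, 0.04, 0],
    [-0.03, 0.04, 0],
    [-0.025, 0.03, 0],
    [-0.02, 0.02, 0],
    [0, 0, 0],
    [0, 0, 0],
  ],
  yaw=[0, 0, 0, 0, 0, 0, 0, 0, 0, 0],
  gripper=[1, 1, 1, 1, 1, 1, 1, 1, 1, 1],
)

```text
clock: 23.1
ee_pos: [440.9, -245.8, 153.8]
tcp_rot: [[1.0, -0.001, -0.0], [-0.001, -1.0, 0.001], [-0.0, -0.001, -1.0]]
force: [0.1, 0.1, 0.2]
width: 88.3
grasp_force: 0.0
```

```bash
python3 - <<'E'
from h import *
s=monitor.get_obs(); p,d,m=snap("w11"); P=zmap(d,m)
disc(P,d,(458.5,-247),6.5,17,42,m,12,"LP")
go(457.5,-247,2)
E
```

```text
LP outer xy [ 457.7 -247.2] diam 64.3 res 0.21 z med 10.7 n 210 210
dp tool mm [ 16.3   1.8 151.8] yawdeg -0.0 pos [ 441.2 -245.3  153.8] t 23.15
```

play_rows(
  dp=[
    [0.0157, 0.0022, 0.02],
    [0, 0, 0.03],
    [0, 0, 0.03],
    [0, 0, 0.03],
    [0, 0, 0.02],
    [0, 0, 0.01],
    [0, 0, 0.0055],
    [0, 0, 0],
    [0, 0, 0],
    [0, 0, 0],
  ],
  yaw=[0, 0, 0, 0, 0, 0, 0, 0, 0, 0],
  gripper=[1, 1, 1, 1, 1, 1, 1, 1, 1, 1],
)

```text
clock: 24.15
ee_pos: [456.8, -248.2, 9.5]
tcp_rot: [[1.0, -0.0, 0.001], [-0.0, -1.0, -0.001], [0.001, 0.001, -1.0]]
force: [-0.4, -0.9, 0.4]
width: 87.9
grasp_force: 0.0
```

play_rows(
  dp=[
    [0.0003, -0.0003, 0.0078],
    [0, 0, 0],
    [0, 0, 0],
    [0, 0, 0],
    [0, 0, 0],
    [0, 0, 0],
    [0, 0, 0],
    [0, 0, 0],
  ],
  yaw=[0, 0, 0, 0, 0, 0, 0, 0],
  gripper=[1, 0.85, 0.7, 0.6, 0.6, 0.6, 0.6, 0.6],
)

```text
clock: 24.95
ee_pos: [456.6, -247.5, 0.8]
tcp_rot: [[1.0, -0.0, -0.0], [-0.0, -1.0, 0.0], [-0.0, -0.0, -1.0]]
force: [0.4, 0.1, -1.0]
width: 64.6
grasp_force: 25.0
```

play_rows(
  dp=[
    [0, 0, -0.02],
    [0, 0, -0.03],
    [0, -0.011, -0.035],
    [-0.004, -0.025, -0.035],
    [-0.004, -0.035, -0.03],
    [-0.004, -0.04, 0],
    [-0.004, -0.04, 0],
    [-0.004, -0.04, 0],
    [-0.004, -0.035, 0],
    [-0.004, -0.025, 0],
    [0, 0, 0],
    [0, 0, 0],
  ],
  yaw=[0, 0, 0, 0, 0, 0, 0, 0, 0, 0, 0, 0],
  gripper=[0.6, 0.6, 0.6, 0.6, 0.6, 0.6, 0.6, 0.6, 0.6, 0.6, 0.6, 0.6],
)

```text
clock: 26.15
ee_pos: [428.8, 3.4, 151.0]
tcp_rot: [[1.0, 0.001, 0.0], [0.001, -1.0, -0.0], [0.0, 0.0, -1.0]]
force: [-0.2, 0.2, -0.7]
width: 64.6
grasp_force: 25.0
```

```bash
python3 - <<'E'
from h import *
s=monitor.get_obs(); p,d,m=snap("w12"); P=zmap(d,m)
disc(P,d,(449,4),31,42,40,m,38,"LC in cup")
t=s["ee_pos"]; M=(np.abs(P[...,2]-t[2]-10)<12)&(abs(P[...,0]-t[0])<26)&(abs(P[...,1]-t[1])<20)
A=np.c_[P[M][:,:2],np.ones(M.sum())]; x=np.linalg.lstsq(A,P[M][:,2],rcond=None)[0]; print("held slope",x[:2].round(3),"z rel tip",np.median(P[M][:,2])-t[2])
go(448.2,3.5,45)
E
```

```text
LC in cup outer xy [449.2   4.3] diam 57.8 res 0.49 z med 36.6 n 235 184
LC in cup inner xy [449.3   4.4] diam 39.0 res 0.2 z med 36.6 n 139 139
held slope [-0.002  0.001] z rel tip 10.100614659210947
dp tool mm [ 19.2  -0.7 105.9] yawdeg -0.02 pos [428.9   2.9 150.9] t 26.2
```

play_rows(
  dp=[
    [0.0191, -0.0004, 0.02],
    [0, 0, 0.03],
    [0, 0, 0.03],
    [0, 0, 0.015],
    [0, 0, 0.007],
    [0, 0, 0],
    [0, 0, 0],
    [0, 0, 0],
  ],
  yaw=[0, 0, 0, 0, 0, 0, 0, 0],
  gripper=[0.6, 0.6, 0.6, 0.6, 0.6, 0.6, 0.6, 0.6],
)

```text
clock: 27.0
ee_pos: [448.4, 3.5, 49.7]
tcp_rot: [[1.0, -0.0, 0.002], [-0.0, -1.0, -0.0], [0.002, 0.0, -1.0]]
force: [-0.7, 0.1, -1.8]
width: 64.8
grasp_force: 25.0
```

play_rows(
  dp=[
    [0, 0, 0.004],
    [0, 0, 0.004],
    [0, 0, 0.003],
    [0, 0, 0],
    [0, 0, 0],
  ],
  yaw=[0, 0, 0, 0, 0],
  gripper=[0.6, 0.6, 0.6, 0.6, 0.6],
)

```text
clock: 27.5
ee_pos: [447.8, 3.8, 37.8]
tcp_rot: [[1.0, -0.0, -0.0], [-0.0, -1.0, 0.0], [-0.0, -0.0, -1.0]]
force: [0.9, 0.1, -0.8]
width: 64.7
grasp_force: 25.0
```

play_rows(
  dp=[
    [0.0004, 0, 0.002],
    [0, 0, 0.0015],
    [0, 0, 0],
    [0, 0, 0],
  ],
  yaw=[0, 0, 0, 0],
  gripper=[0.6, 0.6, 0.6, 0.6],
)

```text
clock: 27.9
ee_pos: [448.2, 3.8, 34.3]
tcp_rot: [[1.0, -0.0, -0.0], [-0.0, -1.0, 0.0], [-0.0, -0.0, -1.0]]
force: [-0.2, 0.3, -1.5]
width: 64.9
grasp_force: 25.0
```

play_rows(
  dp=[
    [0, 0, 0.0004],
    [0, 0, 0],
    [0, 0, 0],
    [0, 0, 0],
    [0, 0, 0],
    [0, 0, -0.02],
    [0, 0, -0.03],
    [0, 0, -0.04],
    [-0.01, 0, -0.03],
    [-0.01, 0, 0],
    [0, 0, 0],
    [0, 0, 0],
  ],
  yaw=[0, 0, 0, 0, 0, 0, 0, 0, 0, 0, 0, 0],
  gripper=[0.6, 0.75, 0.85, 0.95, 0.95, 0.95, 1, 1, 1, 1, 1, 1],
)

```text
clock: 29.1
ee_pos: [427.8, 3.9, 153.0]
tcp_rot: [[1.0, -0.0, -0.002], [-0.0, -1.0, 0.0], [-0.002, -0.0, -1.0]]
force: [0.6, 0.3, 0.2]
width: 88.2
grasp_force: 0.0
```

```bash
python3 - <<'E'
from h import *
s=monitor.get_obs(); p,d,m=snap("w13"); P=zmap(d,m)
disc(P,d,(449,4),36,52,42,m,45,"LP on crown")
def sl(P,d,c,r):
    M=(np.hypot(P[...,0]-c[0],P[...,1]-c[1])<r)&(P[...,2]>30)&(P[...,2]<60)&(d>0)
    x=np.linalg.lstsq(np.c_[P[M][:,:2]-c,np.ones(M.sum())],P[M][:,2],rcond=None)[0]; print("slope",x.round(3))
sl(P,d,(449,4),26)
z=np.load("w10.npz"); m2=dict(m); m2["cam_to_world"]=z["T"]; sl(zmap(z["d"],m2),z["d"],(667,20),20)
q,dd=optics.capture("side"); cv2.imwrite("pics/side1.png",q[:,:,::-1])
E
```

```text
LP on crown outer xy [449.4   4.6] diam 64.3 res 0.17 z med 43.7 n 237 237
slope [-1.000e-03  0.000e+00  4.388e+01]
slope [-1.0000e-03  0.0000e+00  4.3876e+01]
```

View pics/side1.png

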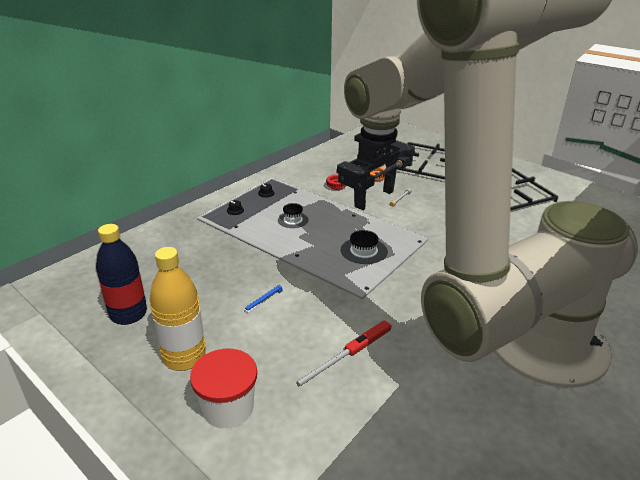

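View pics/w13.png

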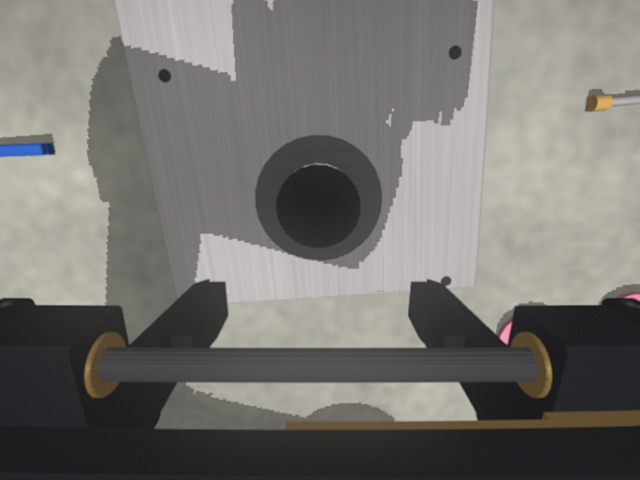

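The side view shows both burners complete at (292,213) and (365,242), and both bottles standing. The wrist view shows the large cap flat and concentric at (318,206). Both cap tops read level and at the right height.

```bash
python3 -c "
from rig import hand_in; print(hand_in())"
```

```text
the job is handed in; nothing more can be done
None
```

Both burners are reassembled and the job is handed in at about 29 s of the 112 s allowed. By my measurements each crown is seated in its cup and each cap lies level and centred on its crown. The bottles are upright and the gripper is clear; `hand_in` gave no verdict.

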